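Refit the hotplate knob and turn it off

ROBOT

A 6-joint arm with a two-finger parallel gripper is mounted at the origin on a cart in front of the work surface, level with it; the furniture and walls round the work are solid. World frame = base frame: x ahead of the robot, y to its left, z up, the work surface at z = 0. Lengths are in mm, angles in rad, forces in N, time in s.
With the tool pointing down it reaches from about 300 to 950 mm from the base axis. Payload 3.1 kg.
Tool frame: the origin (TCP) lies between the finger pads; the fingertips stand 17 mm ahead of it and the grasp point (between the pads) lies 2 mm behind it; z points along the fingers, y is the line along which they close (so a half turn about z gives the same grasp; the last joint's range is limited). The gripper opens to 85 mm and grips with 20 to 120 N. Pads are 22 mm wide; open, the fingers measure 114 mm over their backs; the gripper's body (76 mm by 85 mm) begins 54 mm behind the grasp point. The pads swing forward as they close: fully open they stand 13 mm farther back than shut.
Start: joints at [-0.07, 0.308, 1.634, -0, 1.2, -0.07], TCP at [625.006, -0.028, 213.272] pointing down, gripper open.
Joint ranges: [-3.06, 3.06], [-0.79, 1.96], [0.05, 2.63], [-1.19, 4.34], [0.05, 2.64], [-2.94, 2.94]. Speed limits (rad/s): [2.79, 2.79, 3.14, 3.14, 3.14, 3.14].

INTERFACE

Orientations are given as a unit quaternion [w, x, y, z].
In Python, from bench import manip gives the robot as it stands.
- The arm moves only by the shell command python3 steer.py FILE [OPENING], which reads ROWS from the file FILE. ROWS is one flat JSON list of numbers that holds 1 to 12 rows one after another, with no inner brackets; each row has 6 numbers: dx, dy, dz in units of 100 mm, then a rotation vector rx, ry, rz in rad; each row is the pose to reach, as a shift and turn from the pose commanded when the command began, along the tool's axes at that moment; what a row does not reach only later rows make up. A row lasts 1/12 s, in which the tool goes at most 41.7 mm and 0.125 rad, less where a joint would pass 70% of its speed; a pose out of reach is approached as far as the arm can. OPENING is the opening from 0.0 (shut) to 1.0 (fully open), set as the command begins (- or left out keeps the last). The fingers move at their own pace and stop on an object; the grip force is fixed at half the most. Time passes only in rows, so rows that do not move let the fingers close. It prints the time, the measured TCP pose, the force, the opening and the grip force at its end. Input that does not fit is refused with a message, and nothing moves.
- manip.get_obs(): the state, without advancing time (a new reading comes with each control period).
- manip.snapshot(name): name is "scene" or "side" or "wrist"; returns a dict with "pixels" (480x640x3 uint8, red, green, blue), "fx", "fy", "cx", "cy" (pixels), "extrinsics" (4x4, takes a point from camera to world coordinates); the wrist camera has in their place "hand_eye" (4x4, takes a point from camera to tool coordinates, whose origin is the TCP and whose axes are the flange's). Camera axes: x right, y up, looking along -z (the intrinsics and any distortion apply to the point x, -y, -z); pixel columns grow to the right and rows downward; lengths in mm; the calibration is good to about 2 mm. A picture is of the moment at which its call begins: read the wrist's pose just before it. There is no depth.
- manip.finish_job(): hands the job in; it is judged then, once.
The state is a dict: "time": time; "joint_pos": joint angles; "dq": joint speeds; "joint_torque": joint torques, N m; "tcp_pos": TCP position; "tcp_rot": TCP orientation; "force": force on the tool from outside, world axes, zero at the start; "ft_torque": the same for the moment, N m; "grip_width": opening from 0.0 (shut) to 1.0 (fully open); "gripper_force": force on a finger pad.
Only numpy, scipy, OpenCV 4.12 (cv2) and the standard library are available. Lean on these libraries where they do the work, as an engineer would, in place of code of your own. Each camera call takes 0.05 s, during which the arm holds its last target. There are 200 camera calls.

TASK

The control knob of the white electric hotplate was pulled off for cleaning and its brass shaft was left turned on. First swing the saucepan's handle, which sticks out over the control panel, round to the side of the hotplate where the tall water bottle does not stand, so that it points out sideways; the pan stays upright on the plate. Then push the knob squarely onto the bare shaft, turning it slowly until the flats match and it drops fully home against the panel without being forced, turn it clockwise to its stop (off) and let go; leave the other things on the worktop standing where they are.

Things in the scene. Friction and masses are not known exactly. Their poses are not given: they have to be found in the camera images.
- hob: White single electric hotplate, fixed, 287 mm deep (x -166 to +121), 250 mm wide, flat top at z 72. Origin on the worktop under its middle; x points to its back, away from the robot, y to its left, z up. Its front slopes 30 degrees from level and carries the black panel.
- plate_centre (a point): Centre of the top of the hotplate's dark cooking plate (160 mm diameter), at x +12, y 0, z 84 mm of the hotplate; axes parallel to the hotplate's.
- panel: Black strip on the hotplate's sloped front with the bare shaft in its middle. Origin on the shaft's axis at the panel's surface (hotplate x -134, y 0, z 53 mm). z points square out along the shaft (up and towards the robot, 30 degrees from vertical), x up the slope to the white tick that marks off, y to the left.
- hob_shaft (a joint): Brass half-moon (D) shaft, 16 mm diameter, 15 mm long, tip tapered; one flat 1.5 mm from its axis. Value: angle (rad) by which the flat is turned anticlockwise, looking at the panel, from the off tick; found at 0.5 to 1.45. 0 is off, a solid stop; range 4.2. It stays where left (friction 0.045 N m).
- knob: Loose black cooker knob on its skirt, 40 mm high, die-cast, 280 g: round body 46 mm diameter, 18 mm high, with a grip bar on top. Origin: centre of its underside (mouth of the bore), z up through the bar, x along the bar to the end with the white pointer. Fully home its underside lies on the panel, its origin at the panel's origin.
- knob_bar (a point): Centre of the knob's grip bar, 29 mm above its underside; the bar is 42 mm long (x), 14 thick (y), 22 high.
- knob_bore (a point): Start of the knob's D bore, on its axis 4 mm above the underside, behind a round mouth 19.4 mm wide (the bore: 17.6). The bore's flat is on the pointer's side: the knob drops on when the pointer lies over the shaft's flat, within about 10 degrees; else it rests on the tip, underside 11 mm off the panel. On the shaft it has about 10 degrees of play either way.
- pan: Steel saucepan, 150 mm diameter, 79 mm high, about 0.7 kg, standing loose near the middle of the cooking plate (underside 84 mm above the worktop). Origin at the centre of its underside, z up. Its handle points along its -x; at the start it sticks out to the front, over the panel.
- handle_grip (a point): Middle of the saucepan's black bar handle, 150 mm from the pan's axis and 58 mm above its underside. The handle is 20 mm wide, 16 mm high and reaches from 93 to 205 mm from the axis. x points along the handle to the pan.
- handle_end (a point): Outer end of the saucepan's handle, 205 mm from the pan's axis. Pointing sideways means that this end lies no more than 60 mm to the front (-x) of the hotplate's origin.
- water_bottle: Clear water bottle with blue cap, 87 mm diameter, 276 mm high, standing close beside the hotplate on its left or right. Origin at the centre of its underside, as for all the things below.
- lip_pot: Low white pot, 60 mm diameter, 31 mm high, on the other side of the hotplate.
- mug: White mug, 78 mm diameter, 112 mm with its handle, 99 mm high.
- salt: Salt shaker, 44 mm diameter, 90 mm high.
- rollon: Small bottle with a green cap, 36 x 42 mm, 106 mm high.
- dropper: Brown dropper bottle, 34 mm diameter, 102 mm high, 75 to 85 mm from the knob's axis, off the pointer end of its bar.

How it is judged (in metres and radians):
On the way, in this order (a step that is already met when the one before it is completed fails the run):
1. the saucepan's handle points out to the side, clear of the panel, with the pan upright on the plate (x of handle_end in the frame of hob above -0.06 m and horizontal distance between pan and plate_centre below 0.04 m and angle between pan's own z axis and vertical below 0.08 rad and horizontal distance between handle_end and water_bottle above 0.12 m), for 0.2 s.
2. the knob is fully home on the shaft (z of knob in the frame of panel below 0.003 m and distance between knob and panel below 0.005 m and angle between the z axis of knob and the z axis of panel, either way round below 0.12 rad), for 0.2 s.
At the end, for the whole second after the job is handed in: Knob underside within 3 mm of the panel (origins within 5 mm, square within 0.12 rad); shaft within 0.15 rad of its off stop; pan upright within 40 mm of the plate's centre, handle end no more than 60 mm in front of the hotplate's origin, on the side away from the bottle; all at rest (all of step 1 and all of step 2 and value of joint hob_shaft below 0.15 rad and linear speed of each of knob, pan below 0.03 m/s); the robot touches nothing.
It fails at once if a bystander was pushed more than 30 mm or tipped (distance of any of water_bottle, lip_pot, mug, salt, rollon, dropper from where it was at the start of the episode above 0.03 m or angle between any of water_bottle, lip_pot, mug, salt, rollon, dropper's own z axis and vertical above 0.4 rad).
It fails at once if the saucepan was lifted off the plate or tipped (z of pan in the frame of plate_centre above 0.03 m or angle between pan's own z axis and vertical above 0.3 rad).
It fails at once if the knob was forced: pressed with more than 100 N while it was not yet home (contact force between knob and hob above 100 N and z of knob in the frame of panel above 0.006 m).
It also fails if it takes over 72 s, if anything falls off the work surface, if the arm or the gripper's body presses on something with over 40 N, if the wrist force passes 120 N, or if a joint passes its speed limit or range.

## Working session

There is one attempt and no reset: what is moved stays moved. The work goes in short steps, Python scripts to look and compute and a shell command to move; the robot and the scene stay as the last step left them, time stands still between calls to the robot, and variables do not carry over. Pictures are saved under pics/ and viewed, at most 10 in all, crops included, and the job is handed in when it is done.

```bash
ls; mkdir -p pics; cat > h.py <<'E'
import numpy as np, cv2
from bench import manip
from scipy.spatial.transform import Rotation as R
def Rq(q): return R.from_quat([q[1],q[2],q[3],q[0]]).as_matrix()
def snap(n):
    o=manip.get_obs(); s=manip.snapshot(n); s=dict(s)
    if 'extrinsics' in s: s['T']=np.array(s['extrinsics'])
    else:
        T=np.eye(4);T[:3,:3]=Rq(o['tcp_rot']);T[:3,3]=o['tcp_pos'];s['T']=T@np.array(s['hand_eye'])
    return s
def ray(s,u,v):
    d=np.array([(u-s['cx'])/s['fx'],-(v-s['cy'])/s['fy'],-1.]);d=s['T'][:3,:3]@d
    return s['T'][:3,3],d/np.linalg.norm(d)
def onz(s,u,v,z):
    o,d=ray(s,u,v);return o+d*(z-o[2])/d[2]
def proj(s,p):
    q=np.linalg.inv(s['T'])@np.append(p,1);return s['cx']+s['fx']*q[0]/-q[2],s['cy']-s['fy']*q[1]/-q[2]
def tri(rs):
    A=0;b=0
    for o,d in rs:
        M=np.eye(3)-np.outer(d,d);A=A+M;b=b+M@o
    return np.linalg.solve(A,b)
def save(s,f): cv2.imwrite('pics/'+f,s['pixels'][:,:,::-1])
E
python3 - <<'E'
from h import *
import pickle
S={n:snap(n) for n in('scene','side','wrist')}
for n,s in S.items(): save(s,n+'0.png');print(n,s.keys(),s['fx'],s['cx'],s['cy'],s['T'].round(2).tolist())
pickle.dump(S,open('s0.pkl','wb'))
o=manip.get_obs();print(o)
E
```

```text
bench.py
pics
steer.py
scene dict_keys(['pixels', 'fx', 'fy', 'cx', 'cy', 'extrinsics', 'T']) 549.5599587469877 308.35588935447885 242.89639061123606 [[-0.53, 0.4, -0.74, -411.87], [-0.85, -0.25, 0.47, 704.12], [0.01, 0.88, 0.47, 694.49], [0.0, 0.0, 0.0, 1.0]]
side dict_keys(['pixels', 'fx', 'fy', 'cx', 'cy', 'extrinsics', 'T']) 433.93029555620296 314.5058629528622 234.2598970307308 [[1.0, 0.04, -0.08, 434.78], [-0.08, 0.53, -0.85, -947.93], [0.01, 0.85, 0.53, 752.81], [0.0, 0.0, 0.0, 1.0]]
wrist dict_keys(['pixels', 'fx', 'fy', 'cx', 'cy', 'hand_eye', 'T']) 362.39467847284453 315.5678434501613 245.65968855168265 [[1.0, -0.0, 0.0, 624.23], [0.0, 0.95, 0.32, 81.98], [-0.0, -0.32, 0.95, 373.9], [0.0, 0.0, 0.0, 1.0]]
{'time': 0.15, 'joint_pos': array([-6.96665011e-02,  3.08821769e-01,  1.63494829e+00, -4.74797868e-05,
        1.19972422e+00, -6.96733916e-02]), 'dq': array([-5.39230967e-04, -7.95853167e-04, -4.44895896e-03, -1.49450482e-03,
        1.82905929e-03, -6.62429776e-05]), 'joint_torque': array([-7.71605373e-04, -4.15801048e+01, -2.77146006e+01, -1.83032253e-04,
        6.02632252e-03, -2.39092765e-05]), 'tcp_pos': array([6.24280740e+02, 2.89508160e-02, 2.12274705e+02]), 'tcp_rot': array([-7.02987953e-04,  7.07097923e-01,  7.07114999e-01, -6.40582452e-04]), 'force': array([ 0.67091742,  0.0616769 , -0.1783345 ]), 'ft_torque': array([ 0.00364151, -0.06908337,  0.0183079 ]), 'gripper_force': 0.0, 'grip_width': 0.9975184006773405}
```

View pics/scene0.png

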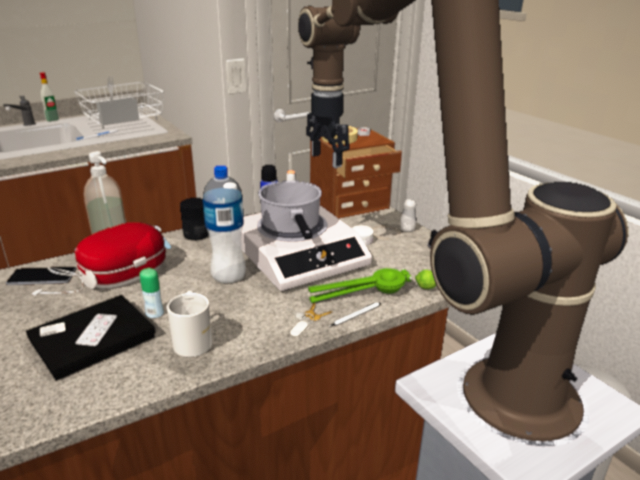

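View pics/side0.png

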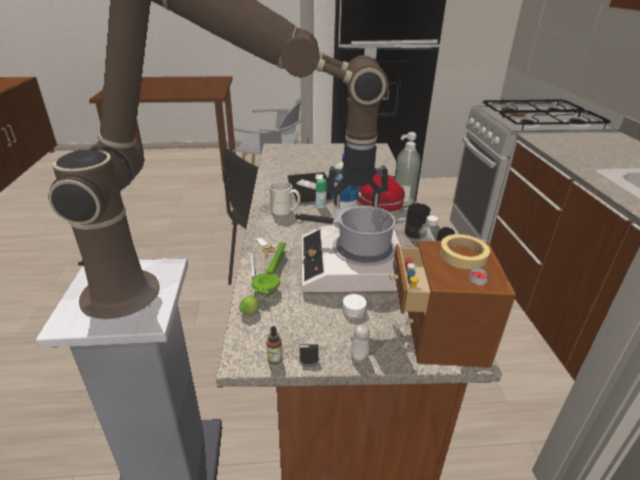

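The scene view shows the bottle (225,225) on the hob's left, the pan handle over the panel at (303,225), and the mug and rollon on the near left. The side view shows the knob at (310,354), dropper (274,347), salt (360,342), lip pot (355,306) and drawers to the right of the hob.

View pics/wrist0.png

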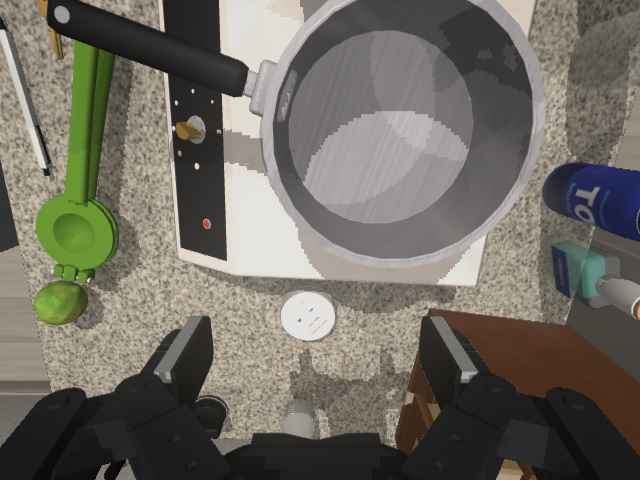

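```bash
python3 - <<'E'
from h import *
import pickle
S=pickle.load(open('s0.pkl','rb'));s=S['side']
for n,u,v,z in [('knob base',310,363,0),('dropper base',275,361,0),('salt base',360,357,0),('lip base',355,316,0),('draw',418,354,0),('draw2',400,305,0),('drawtop',400,247,150),('drawercorner',428,308,80),('hobBRc',402,290,0),('hobFR',303,290,0),('handle end',297,216,142),('panC',366,212,163)]:
    print(n,onz(s,u,v,z).round(0))
E
```

```text
knob base [ 489. -279.    0.]
dropper base [ 412. -267.    0.]
salt base [ 604. -270.    0.]
lip base [ 614. -135.    0.]
draw [ 738. -271.   -0.]
draw2 [ 739. -102.    0.]
drawtop [734. -53. 150.]
drawercorner [ 769. -207.   80.]
hobBRc [760. -42.   0.]
hobFR [490. -22.   0.]
handle end [483. 137. 142.]
panC [676. 110. 163.]
```

```bash
python3 - <<'E'
from h import *
import pickle
S=pickle.load(open('s0.pkl','rb'));s=S['wrist'];im=s['pixels'].astype(int)
m=(im.max(2)<70).astype(np.uint8); m[:, :40]=0; m[110:]=0; m[:,252:]=0
# handle axis: midline across columns
pts=[]
for u in list(range(75,160,5))+list(range(225,240,3)):
    r=np.where(m[:,u])[0]; print(u,r.min(),r.max(),end='; ')
print()
for n,(u,v) in dict(end=(49,8),a=(80,19),b=(235,73)).items(): print(n,onz(s,u,v,150).round(1))
for u,v in [(262,125),(545,110),(403,267),(300,215),(505,215)]: print('rim',onz(s,u,v,163).round(1))
P=np.array([onz(s,u,v,163)[:2] for u,v in [(262,125),(545,110),(403,267),(300,215),(505,215)]])
A=np.c_[2*P,np.ones(5)];x=np.linalg.lstsq(A,(P**2).sum(1),rcond=None)[0];print('c',x[:2],np.sqrt(x[2]+x[0]**2+x[1]**2))
for n,u,v,z in [('panel lower-left corner',182,257,40),('panel upr',226,261,65),('shafttip',180,130,66),('shaft base',197,127,55)]: print(n,onz(s,u,v,z).round(1))
print('drawer corner',onz(s,428,310,0).round(),[onz(s,428,310,z).round() for z in(150,200)])
E
```

```text
75 0 39; 80 1 41; 85 3 43; 90 5 109; 95 7 87; 100 9 49; 105 10 109; 110 12 86; 115 14 55; 120 16 88; 125 18 96; 130 20 87; 135 22 61; 140 24 63; 145 26 64; 150 27 66; 155 29 68; 225 56 93; 228 57 94; 231 58 95; 234 59 96; 237 60 96; 
end [481.7 140.3 150. ]
a [497.2 135.2 150. ]
b [578.8 108.8 150. ]
rim [594.5  81.1 163. ]
rim [749.2  88.9 163. ]
rim [678.9  -3.3 163. ]
rim [614.8  30.1 163. ]
rim [737.2  30.1 163. ]
c [673.73507608  75.47269255] 77.48547941200795
panel lower-left corner [492.7 -42.5  40. ]
panel upr [542.3 -37.1  65. ]
shafttip [514.3  76.9  66. ]
shaft base [524.9  79.1  55. ]
drawer corner [ 754. -123.    0.] [array([702., -41., 150.]), array([685., -13., 200.])]
```

Wrist view: handle axis runs (49,9)→(237,78), pan rim centre ≈(675,74) world, bare shaft at (190,130), lip pot (308,316). I'll grasp the handle at (538,121).

Careful with the scale: shifts go in units of 100 mm. That gives: 121 mm is 1.21, -43 mm is -0.43.

```bash
echo '[0.3, -0.2, 0.1, 0, 0, 0.12, 0.6, -0.43, 0.1, 0, 0, 0.25, 0.9, -0.65, 0.1, 0, 0, 0.37, 1.21, -0.86, 0.1, 0, 0, 0.5, 1.21, -0.86, 0.1, 0, 0, 0.62, 1.21, -0.86, 0.1, 0, 0, 0.75, 1.21, -0.86, 0.1, 0, 0, 0.87, 1.21, -0.86, 0.1, 0, 0, 1, 1.21, -0.86, 0.1, 0, 0, 1.12, 1.21, -0.86, 0.1, 0, 0, 1.25, 1.21, -0.86, 0.1, 0, 0, 1.37, 1.21, -0.86, 0.1, 0, 0, 1.5]' > rows.txt && python3 steer.py rows.txt 0.6
echo '[0, 0, 0, 0, 0, 0.12, 0, 0, 0, 0, 0, 0.25, 0, 0, 0, 0, 0, 0.4, 0, 0, 0, 0, 0, 0.4, 0, 0, 0, 0, 0, 0.4, 0, 0, 0, 0, 0, 0.4]' > rows.txt && python3 steer.py rows.txt
python3 - <<'E'
from h import *
s=snap('wrist');save(s,'w1.png')
o=manip.get_obs();print(o['tcp_pos'],Rq(o['tcp_rot']).round(3).tolist(),o['joint_pos'].round(2))
g=np.array([538,121,142.]);print(proj(s,g))
E
```

```text
time: 1.15
tcp_pos: [538.6, 121.0, 202.9]
tcp_rot: [0.0, 0.999, 0.035, -0.0]
force: [-0.6, -0.3, -0.2]
grip_width: 0.6
gripper_force: 0.0
time: 1.65
tcp_pos: [538.7, 120.9, 203.0]
tcp_rot: [0.0, 0.987, -0.16, -0.0]
force: [-1.0, 0.3, 0.4]
grip_width: 0.601
gripper_force: 0.0
[538.81656339 120.94164653 203.04324013] [[0.948, -0.317, -0.0], [-0.317, -0.948, -0.0], [-0.0, 0.0, -1.0]] [0.14 0.18 1.82 0.   1.15 2.04]
(np.float64(315.2953022382396), np.float64(257.24315426153083))
```

View pics/w1.png

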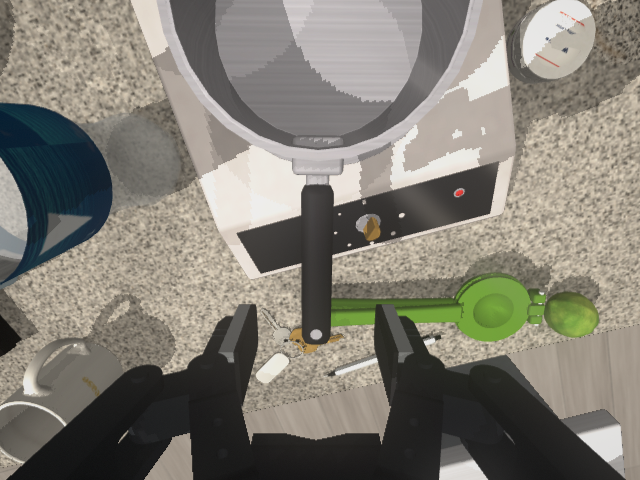

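Wrist view: handle centred between the fingers at (316,270), shaft at (369,228), panel edges (238,233)–(498,163). Bottle at left, mug bottom-left below finger height.

```bash
python3 - <<'E'
from h import *
import pickle
s=dict(manip.snapshot('wrist'))
s=snap('wrist');pickle.dump(s,open('w1.pkl','wb'))
for a,b,z in [((238,233),(498,163),65),((258,275),(495,213),40),((151,50),(215,190),72)]:
    p,q=onz(s,*a,z),onz(s,*b,z);d=q-p;print(p.round(),q.round(),np.degrees(np.arctan2(d[1],d[0])))
print(onz(s,369,226,60))
E
echo '[0, 0, 0.15, 0, 0, 0, 0, 0, 0.3, 0, 0, 0, 0, 0, 0.45, 0, 0, 0, 0, 0, 0.59, 0, 0, 0, 0, 0, 0.59, 0, 0, 0, 0, 0, 0.59, 0, 0, 0]' > rows.txt && python3 steer.py rows.txt
echo '[0, 0, 0, 0, 0, 0, 0, 0, 0, 0, 0, 0, 0, 0, 0, 0, 0, 0, 0, 0, 0, 0, 0, 0, 0, 0, 0, 0, 0, 0, 0, 0, 0, 0, 0, 0, 0, 0, 0, 0, 0, 0, 0, 0, 0, 0, 0, 0]' > rows.txt && python3 steer.py rows.txt 0.0
```

```text
[553. 186.  65.] [541. -36.  65.] -93.07872336920398
[502. 192.  40.] [491. -37.  40.] -92.85340247818996
[702. 191.  72.] [594. 188.  72.] -178.31018358933784
[521.90022325  77.18964582  60.        ]
time: 2.3
tcp_pos: [538.2, 120.9, 143.5]
tcp_rot: [0.0, 0.987, -0.161, -0.001]
force: [0.5, 0.2, 0.9]
grip_width: 0.598
gripper_force: 0.0
time: 2.97
tcp_pos: [539.0, 121.0, 144.3]
tcp_rot: [-0.0, 0.987, -0.161, 0.0]
force: [-0.5, -0.1, 0.0]
grip_width: -0.003
gripper_force: 0.0
```

```bash
python3 - <<'E'
from h import *
s=snap('wrist');S=snap('side');
a=cv2.resize(s['pixels'],(400,300));b=cv2.resize(S['pixels'][140:300,260:460],(400,300),interpolation=cv2.INTER_CUBIC)
cv2.imwrite('pics/c1.png',np.hstack([a,b])[:,:,::-1])
print(manip.get_obs()['grip_width'])
E
```

```text
-0.002247760443438638
```

View pics/c1.png

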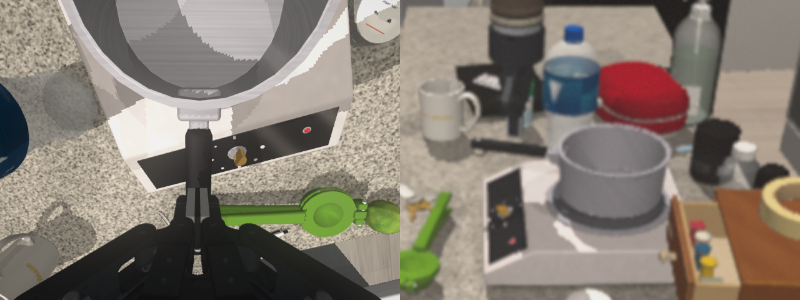

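```bash
python3 - <<'E'
from h import *
S=snap('side')
for p in [(539,121,144),(539,121,127),(539,121,150),(539,121,134),(482,139,142)]: print(p,np.round(proj(S,np.array(p,float)),1))
C=snap('scene')
for n,s,u,v in(('side',S,317,0),): pass
for p in [(539,121,144),(539,121,127),(482,139,142)]: print(np.round(proj(C,np.array(p,float)),1))
im=cv2.resize(C['pixels'][180:280,240:380],(800,571),interpolation=cv2.INTER_CUBIC)
im2=cv2.resize(S['pixels'][170:250,270:382],(800,571),interpolation=cv2.INTER_CUBIC)
cv2.imwrite('pics/c2.png',cv2.resize(np.vstack([im,im2]),(420,600))[:,:,::-1])
E
```

```text
(539, 121, 144) [317.1 217.6]
(539, 121, 127) [317.  222.8]
(539, 121, 150) [317.1 215.7]
(539, 121, 134) [317.  220.6]
(482, 139, 142) [296.7 215.7]
[301.  223.3]
[301. 230.]
[307.7 235.9]
```

View pics/c2.png

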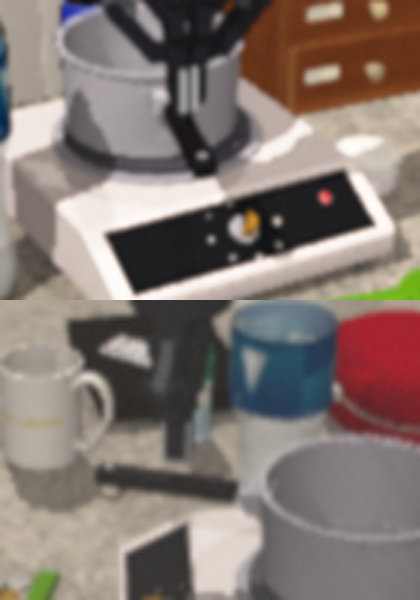

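Both views show the shut fingertips hanging above the handle (scene ≈(303,217), side ≈(318,213)), higher than expected; I'll triangulate the tip.

```bash
python3 - <<'E'
from h import *
S=snap('side');C=snap('scene')
print(tri([ray(S,318,212.7),ray(C,303.3,216.7)]), manip.get_obs()['tcp_pos'])
# handle end triangulation: side (297,216); scene handle end (307.5,233)
print(tri([ray(S,297.3,216),ray(C,307.5,233.5)]))
# handle end in original wrist view + side
import pickle
S0=pickle.load(open('s0.pkl','rb'));print(tri([ray(S0['wrist'],49,9.5),ray(S0['side'],297,216)]))
E
```

```text
[539.69417926 116.00428266 160.71948661] [539.00344888 120.96783885 144.24219178]
[484.70249104 136.34931647 144.32531467]
[480.43421584 139.95334493 142.92798677]
```

Tips sit ~16 mm behind the TCP rather than 17 ahead, so I reopen, lower 30 mm and close again.

```bash
echo '[0, 0, 0, 0, 0, 0, 0, 0, 0, 0, 0, 0, 0, 0, 0, 0, 0, 0, 0, 0, 0, 0, 0, 0, 0, 0, 0, 0, 0, 0, 0, 0, 0, 0, 0, 0]' > rows.txt && python3 steer.py rows.txt 0.6
echo '[0, 0, 0.1, 0, 0, 0, 0, 0, 0.2, 0, 0, 0, 0, 0, 0.3, 0, 0, 0, 0, 0, 0.3, 0, 0, 0, 0, 0, 0.3, 0, 0, 0]' > rows.txt && python3 steer.py rows.txt
echo '[0, 0, 0, 0, 0, 0, 0, 0, 0, 0, 0, 0, 0, 0, 0, 0, 0, 0, 0, 0, 0, 0, 0, 0, 0, 0, 0, 0, 0, 0, 0, 0, 0, 0, 0, 0, 0, 0, 0, 0, 0, 0, 0, 0, 0, 0, 0, 0]' > rows.txt && python3 steer.py rows.txt 0.0
```

```text
time: 3.77
tcp_pos: [539.0, 121.0, 144.3]
tcp_rot: [-0.0, 0.987, -0.161, 0.0]
force: [0.9, -0.6, 0.2]
grip_width: 0.602
gripper_force: 0.0
time: 4.18
tcp_pos: [537.6, 120.8, 112.5]
tcp_rot: [0.001, 0.987, -0.161, -0.002]
force: [0.3, -0.3, -0.5]
grip_width: 0.597
gripper_force: 0.0
time: 4.85
tcp_pos: [539.3, 120.9, 114.8]
tcp_rot: [0.0, 0.987, -0.161, 0.0]
force: [-0.8, -1.3, 3.6]
grip_width: 0.217
gripper_force: 61.0
```

Gripped (width 18 mm). Swing on the arc.

```bash
echo '[0.01, 0.145, 0, 0, 0, -0.1, 0.03, 0.29, 0, 0, 0, -0.2, 0.065, 0.43, 0, 0, 0, -0.3, 0.115, 0.565, 0, 0, 0, -0.4, 0.175, 0.695, 0, 0, 0, -0.5, 0.255, 0.82, 0, 0, 0, -0.6, 0.34, 0.935, 0, 0, 0, -0.7, 0.44, 1.04, 0, 0, 0, -0.8, 0.55, 1.135, 0, 0, 0, -0.9, 0.665, 1.22, 0, 0, 0, -1, 0.665, 1.22, 0, 0, 0, -1]' > rows.txt && python3 steer.py rows.txt
python3 - <<'E'
from h import *
s=snap('wrist');save(s,'w2.png')
E
```

```text
time: 5.77
tcp_pos: [563.4, -16.1, 114.8]
tcp_rot: [-0.001, 0.943, 0.334, -0.0]
force: [-3.3, 1.1, 7.4]
grip_width: 0.22
gripper_force: 61.3
```

```bash
echo '[0.01, 0.145, 0, 0, 0, -0.1, 0.03, 0.29, 0, 0, 0, -0.2, 0.065, 0.43, 0, 0, 0, -0.3, 0.115, 0.565, 0, 0, 0, -0.4, 0.175, 0.695, 0, 0, 0, -0.5, 0.255, 0.82, 0, 0, 0, -0.6, 0.28, 0.855, 0, 0, 0, -0.63, 0.28, 0.855, 0, 0, 0, -0.63, 0.28, 0.855, 0, 0, 0, -0.63]' > rows.txt && python3 steer.py rows.txt
echo '[0, 0, 0, 0, 0, 0, 0, 0, 0, 0, 0, 0, 0, 0, 0, 0, 0, 0, 0, 0, 0, 0, 0, 0, 0, 0, 0, 0, 0, 0, 0, 0, 0, 0, 0, 0]' > rows.txt && python3 steer.py rows.txt 0.55
echo '[0, 0, -0.25, 0, 0, 0, 0, 0, -0.5, 0, 0, 0, 0, 0, -0.8, 0, 0, 0, 0, 0, -1.2, 0, 0, 0, 0, 0, -1.2, 0, 0, 0, 0, 0, -1.2, 0, 0, 0]' > rows.txt && python3 steer.py rows.txt
python3 - <<'E'
from h import *
import pickle
s=snap('wrist');save(s,'w2.png');S=snap('side');save(S,'s2.png');C=snap('scene')
pickle.dump((s,S,C),open('s2.pkl','wb'))
E
```

```text
time: 6.57
tcp_pos: [638.1, -65.3, 114.7]
tcp_rot: [-0.0, 0.793, 0.609, -0.001]
force: [-4.0, -0.3, 6.8]
grip_width: 0.215
gripper_force: 61.3
time: 7.07
tcp_pos: [638.6, -64.8, 114.0]
tcp_rot: [-0.0, 0.794, 0.608, -0.0]
force: [0.4, -0.5, -1.0]
grip_width: 0.549
gripper_force: 0.0
time: 7.57
tcp_pos: [641.3, -65.4, 238.6]
tcp_rot: [0.003, 0.794, 0.608, 0.003]
force: [-0.2, 0.5, -0.5]
grip_width: 0.553
gripper_force: 0.0
```

View pics/w2.png

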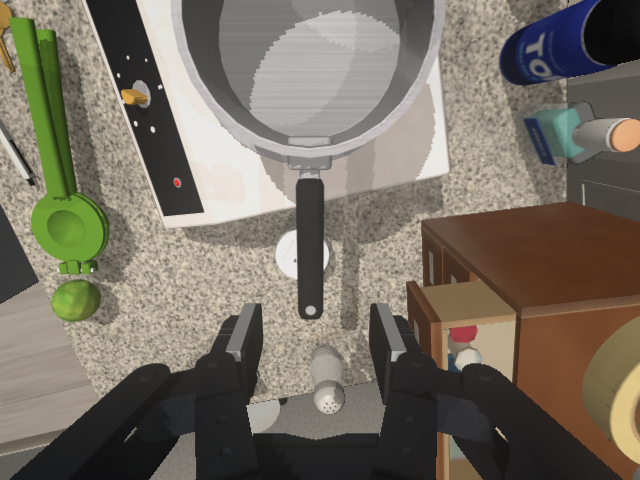

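Handle now points sideways, end at (310,315); knob hidden by gripper. Moving over the knob to look at it.

```bash
python3 - <<'E'
from h import *
import pickle
s,S,C=pickle.load(open('s2.pkl','rb'))
print('end',onz(s,310,317,150), 'pan dir')
o=np.array([658,85.,0]); # rough hob origin
# shaft base & axis
print('shaft base w',onz(s,141,95,53),'tip',onz(s,128,97,66))
E
echo '[-0.3, -0.11, 0, 0, 0, -0.12, -0.6, -0.22, 0, 0, 0, -0.25, -0.9, -0.33, 0, 0, 0, -0.37, -1.2, -0.44, 0, 0, 0, -0.5, -1.5, -0.55, 0, 0, 0, -0.62, -1.8, -0.66, 0, 0, 0, -0.75, -2.1, -0.77, 0, 0, 0, -0.87, -2.46, -0.91, 0, 0, 0, -1, -2.46, -0.91, 0, 0, 0, -1.12, -2.46, -0.91, 0, 0, 0, -1.25, -2.46, -0.91, 0, 0, 0, -1.37, -2.46, -0.91, 0, 0, 0, -1.5]' > rows.txt && python3 steer.py rows.txt
echo '[0, 0, 0, 0, 0, -0.11, 0, 0, 0, 0, 0, -0.22, 0, 0, 0, 0, 0, -0.33, 0, 0, 0, 0, 0, -0.33, 0, 0, 0, 0, 0, -0.33, 0, 0, 0, 0, 0, -0.33]' > rows.txt && python3 steer.py rows.txt 1.0
python3 - <<'E'
from h import *
import pickle
s=snap('wrist');save(s,'w3.png');S=snap('side')
pickle.dump((s,S),open('s3.pkl','wb'))
o=manip.get_obs();print(o['tcp_pos'],Rq(o['tcp_rot']).round(3).tolist(),o['joint_pos'].round(2))
E
```

```text
end [ 622.01052814 -123.54491887  150.        ] pan dir
shaft base w [521.83263468  76.63846247  53.        ] tip [515.75758547  75.70549678  66.        ]
time: 8.72
tcp_pos: [485.0, -278.3, 231.8]
tcp_rot: [-0.002, 0.17, 0.985, 0.001]
force: [0.1, 0.3, 0.3]
grip_width: 0.549
gripper_force: 0.0
time: 9.22
tcp_pos: [486.0, -278.2, 233.0]
tcp_rot: [-0.001, 0.01, 1.0, 0.001]
force: [0.4, 0.3, -0.2]
grip_width: 1.002
gripper_force: 0.0
[ 486.29014592 -278.44561768  233.63156654] [[-1.0, 0.018, -0.001], [0.018, 1.0, 0.001], [0.001, 0.001, -1.0]] [-0.6   0.17  1.77  0.    1.21 -2.15]
```

View pics/w3.png

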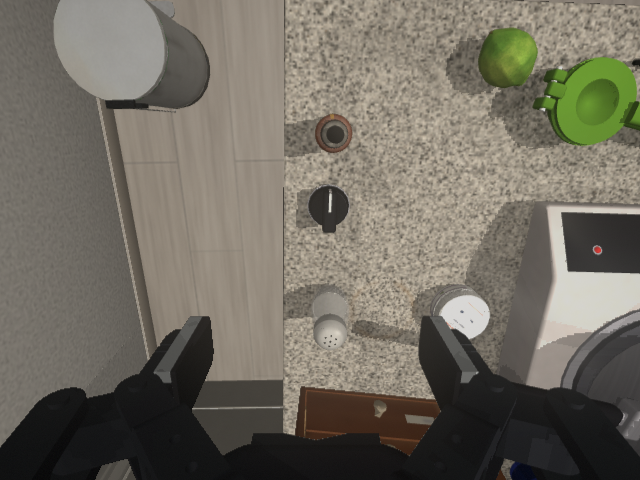

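Knob body at (329,205), bar (331,187)–(329,232) with its white pointer up toward the dropper (334,133); salt at (330,320).

```bash
python3 - <<'E'
from h import *
import pickle
s,S=pickle.load(open('s3.pkl','rb'));im=s['pixels'].astype(int)
x0,y0=300,175;c=im[y0:245,x0:360]
m=((c.max(2)<75)).astype(np.uint8)
n,l,st,ce=cv2.connectedComponentsWithStats(m);print(st,ce.round(1))
for r in range(0,70,3): print(y0+r,''.join('#' if v<45 else '+' if v<80 else 'o' if v>150 else '.' for v in c[r].max(1)))
for u,v,z in [(329,205,18),(330,209.5,40),(334,133,95)]: print(onz(s,u,v,z))
E
```

```text
[[   0    0   60   70 2940]
 [   9   11   40   47 1260]] [[30.1 35.4]
 [28.1 32.5]]
175 oooooooooooooooooooooooooooooo...oooo....oo.ooooo..oooooooo.
178 ooo...oooooooooooooooooooooo.........oooo..oo..........ooooo
181 ooooooooooo..ooooooooo.....o...........ooooooooooooo........
184 oooooooooooooooooo...................ooooo...oooooo...oooo..
187 ooooooooooooooo....o.++++++++++++++++.o....ooooo....oooooooo
190 o...............+++++++++++++...+++++++++...o.....oooooooooo
193 .............++++++++++++++++.o.++++++++++++.o...ooo...ooooo
196 ...........++++++++++++++++++ooo++++++++++++++.o.ooooooooooo
199 ..........+++++++++++++++++++ooo++++++++++++++++.......ooooo
202 .........++++++++++++++++++++oo.++++++++++++++++............
205 .........+++++++++++++++++++.oo.+++++++++++++++++......ooooo
208 .........+++++++++++++++++++.oo.++++++++++++++++.........ooo
211 .........+++++++++++++++++++.oo.++++++++++++++++oooo....oooo
214 ..........+++++++++++++++++++++++++++++++++++++.ooo...ooo..o
217 ............+++++++++++++++++++++++++++++++++.ooo...ooooo..o
220 ...............+++++++++++++++++++++++++++..ooo......oooooo.
223 ..................+++++++++++++++++++++.o...ooo.....oooo....
226 ..................oooo++++++++++++++.o........ooo...oooo..oo
229 ...oo.oo.oo......o...o++++++++++++++ooooooo.ooooo..........o
232 oooooooo....ooo.....oo..++++++++++...o......oooo..o.......oo
235 oo...ooooooooooo..oooooooooo..ooooo...o..oo.oo...........ooo
238 oo..oooooooo...oooo...ooo..ooooooo....oo..oooooo...........o
241 o.ooo.oooooooooooooooooooo..oooooooo.....ooo..oooo......o.oo
244 .....ooooo..ooooo....ooooooo.oo.oooooo..oooo.oooooooooooooo.
[ 485.569709   -264.13677845   18.        ]
[ 485.38460241 -263.93062912   40.        ]
[ 411.03149678 -262.43777465   95.        ]
```

```bash
echo '[0, 0.05, 0.3, 0, 0, 0.04, 0, 0.1, 0.6, 0, 0, 0.04, 0, 0.145, 0.9, 0, 0, 0.04, 0, 0.145, 1.2, 0, 0, 0.04, 0, 0.145, 1.5, 0, 0, 0.04, 0, 0.145, 1.7, 0, 0, 0.04, 0, 0.145, 1.8, 0, 0, 0.04, 0, 0.145, 1.8, 0, 0, 0.04, 0, 0.145, 1.8, 0, 0, 0.04, 0, 0.145, 1.8, 0, 0, 0.04]' > rows.txt && python3 steer.py rows.txt 0.45
python3 - <<'E'
from h import *
s=snap('wrist');S=snap('side');
o=manip.get_obs();print(o['tcp_pos'],o['joint_pos'].round(2))
a=cv2.resize(s['pixels'][150:400,200:450],(400,400));b=cv2.resize(S['pixels'][280:400,240:360],(400,400),interpolation=cv2.INTER_CUBIC)
cv2.imwrite('pics/c4.png',np.hstack([a,b])[:,:,::-1])
E
```

```text
time: 10.15
tcp_pos: [488.3, -265.1, 55.9]
tcp_rot: [0.001, 0.028, 1.0, -0.001]
force: [-0.2, 0.1, 0.4]
grip_width: 0.451
gripper_force: 0.0
[ 488.4221243 -265.2070115   56.2865747] [-0.58  0.38  1.9  -0.    0.86 -2.09]
```

View pics/c4.png

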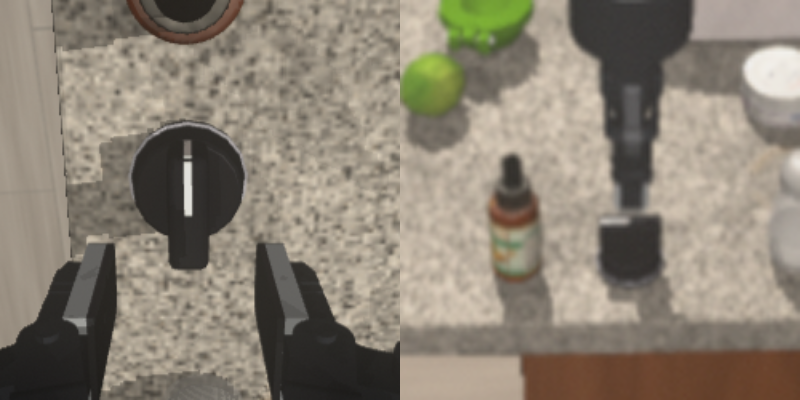

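Wrist crop: bar vertical at column 188 midway between fingers (116/255); side crop: finger column 630 over knob column 630.

```bash
python3 - <<'E'
from h import *
s=snap('wrist')
e=onz(s,317.5,317.5,40);print('bar far end',e,'centre x',e[0]-21)
for v,z in((226.5,0),(226.5,4),(228,18)):
  t=onz(s,317.2,v,z);print('body near edge',z,t, t[0]+23)
a=onz(s,200+131*.625,150+180*.625,10);b=onz(s,200+244*.625,150+180*.625,10);print(a,b)
S=snap('side')
for u in (280,):pass
c=[onz(S,240+x*.3,280+y*.3,z) for x,y,z in((597,275,0),(662,278,0),(600,216,40),(660,216,40))];print(np.round(c,1))
print(manip.get_obs()['tcp_pos'])
E
```

```text
bar far end [ 508.50785597 -265.63639397   40.        ] centre x 487.50785597416586
body near edge 0 [ 467.39120493 -263.44364941    0.        ] 490.3912049334571
body near edge 4 [ 466.25281424 -263.38901056    4.        ] 489.2528142382398
body near edge 18 [ 463.15977349 -263.2471162    18.        ] 486.15977349488185
[ 486.31605123 -286.30627854   10.        ] [ 488.74639472 -242.87802964   10.        ]
[[ 733.  -295.7    0. ]
 [ 775.9 -301.5   -0. ]
 [ 733.8 -281.    40. ]
 [ 773.8 -283.9   40. ]]
[ 487.95058906 -264.93362156   55.89374162]
```

```bash
echo '[0, 0, 0.12, 0, 0, 0, 0, 0, 0.24, 0, 0, 0, 0, 0, 0.36, 0, 0, 0, 0, 0, 0.44, 0, 0, 0, 0, 0, 0.5, 0, 0, 0, 0, 0, 0.5, 0, 0, 0, 0, 0, 0.5, 0, 0, 0, 0, 0, 0.5, 0, 0, 0]' > rows.txt && python3 steer.py rows.txt
echo '[0, 0, 0, 0, 0, 0, 0, 0, 0, 0, 0, 0, 0, 0, 0, 0, 0, 0, 0, 0, 0, 0, 0, 0, 0, 0, 0, 0, 0, 0, 0, 0, 0, 0, 0, 0, 0, 0, 0, 0, 0, 0]' > rows.txt && python3 steer.py rows.txt 0.0
```

```text
time: 11.02
tcp_pos: [487.1, -264.4, 4.3]
tcp_rot: [0.0, 0.028, 1.0, -0.0]
force: [-0.2, 0.1, 0.0]
grip_width: 0.452
gripper_force: 0.0
time: 11.6
tcp_pos: [487.6, -264.6, 5.1]
tcp_rot: [0.001, 0.028, 1.0, -0.0]
force: [0.6, 0.9, 5.7]
grip_width: 0.146
gripper_force: 61.7
```

Knob gripped. Lift, then compute the view pose over the shaft.

Careful with the scale: shifts go in units of 100 mm. That gives: -200 mm is -2, -160 mm is -1.6.

```bash
echo '[0, 0, -0.15, 0, 0, 0, 0, 0, -0.4, 0, 0, 0, 0, 0, -0.8, 0, 0, 0, 0, 0, -1.2, 0, 0, 0, 0, 0, -1.6, 0, 0, 0, 0, 0, -2, 0, 0, 0, 0, 0, -2, 0, 0, 0, 0, 0, -2, 0, 0, 0, 0, 0, -2, 0, 0, 0]' > rows.txt && python3 steer.py rows.txt
cat >> h.py <<'E'
def panelR(yaw=np.radians(-3)):
    x=np.array([.866,0,.5]);z=np.array([-.5,0,.866]);M=np.c_[x,np.cross(z,x),z]
    return R.from_euler('z',yaw).as_matrix()@M
def target(th,P,h,off=(0,0,5.1),yaw=np.radians(-3),lat=(0,0)):
    """tool pose with knob origin at height h on shaft axis, pointer at th"""
    M=panelR(yaw);px=M@np.array([np.cos(th),np.sin(th),0]);tz=-M[:,2]
    T=np.c_[px,np.cross(tz,px),tz]
    return T,P+M@np.array([lat[0],lat[1],h])-T@np.array(off)
def rel(T,p):
    o=manip.get_obs();A=Rq(o['tcp_rot'])
    d=A.T@(p-o['tcp_pos']);r=R.from_matrix(A.T@T).as_rotvec();print('shift',d.round(1),'rot',r.round(3),'|r|',np.linalg.norm(r).round(2));return d,r
E
python3 - <<'E'
from h import *
P=np.array([522,77,53.]);T,p=target(1.0,P,75,lat=(0,-80));print(p);rel(T,p)
o=manip.get_obs();print(o['tcp_pos'],o['grip_width'],o['gripper_force'])
E
```

```text
time: 12.35
tcp_pos: [485.3, -263.2, 202.5]
tcp_rot: [-0.002, 0.028, 1.0, 0.001]
force: [0.1, 0.8, -3.0]
grip_width: 0.146
gripper_force: 60.8
[477.81819486  -0.79079256 122.3666    ]
shift [ 22.1 261.5  80.6] rot [-0.561 -0.307  2.078] |r| 2.17
[ 485.32591756 -263.24839047  202.49065957] 0.14593969810121418 60.755789279937744
```

Converted, 44 mm is 0.44, 12 mm is 0.12.

```bash
echo '[0.01, 0.15, 0, -0.031, -0.017, 0.115, 0.025, 0.3, 0, -0.062, -0.034, 0.23, 0.04, 0.44, 0, -0.094, -0.051, 0.346, 0.05, 0.58, 0, -0.125, -0.068, 0.462, 0.06, 0.73, 0, -0.156, -0.085, 0.577, 0.075, 0.87, 0, -0.187, -0.102, 0.693, 0.085, 1.02, 0.05, -0.218, -0.119, 0.808, 0.1, 1.16, 0.1, -0.249, -0.136, 0.924, 0.11, 1.31, 0.15, -0.28, -0.154, 1.039, 0.12, 1.45, 0.25, -0.312, -0.171, 1.154, 0.135, 1.6, 0.3, -0.343, -0.188, 1.27, 0.15, 1.74, 0.4, -0.374, -0.205, 1.385]' > rows.txt && python3 steer.py rows.txt
python3 - <<'E'
from h import *
P=np.array([522,77,53.]);T,p=target(1.0,P,75,lat=(0,-80));rel(T,p);print(manip.get_obs()['joint_pos'].round(2))
E
```

```text
time: 13.35
tcp_pos: [478.9, -88.0, 160.6]
tcp_rot: [0.096, 0.657, 0.728, 0.168]
force: [0.5, -0.1, -3.1]
grip_width: 0.144
gripper_force: 60.8
shift [83.3 -8.2 45.4] rot [-0.189 -0.102  0.687] |r| 0.72
[-0.46 -0.08  2.24  0.41  0.74 -0.83]
```

Converted, 83 mm is 0.83, 69 mm is 0.69.

```bash
echo '[0.14, -0.01, 0.05, -0.031, -0.017, 0.115, 0.28, -0.03, 0.12, -0.063, -0.034, 0.23, 0.42, -0.04, 0.2, -0.094, -0.051, 0.344, 0.55, -0.05, 0.3, -0.126, -0.068, 0.458, 0.69, -0.07, 0.38, -0.158, -0.085, 0.572, 0.83, -0.08, 0.45, -0.189, -0.102, 0.687, 0.83, -0.08, 0.45, -0.189, -0.102, 0.687, 0.83, -0.08, 0.45, -0.189, -0.102, 0.687, 0.83, -0.08, 0.45, -0.189, -0.102, 0.687, 0.83, -0.08, 0.45, -0.189, -0.102, 0.687, 0.83, -0.08, 0.45, -0.189, -0.102, 0.687, 0.83, -0.08, 0.45, -0.189, -0.102, 0.687]' > rows.txt && python3 steer.py rows.txt
python3 - <<'E'
from h import *
import pickle
P=np.array([522,77,53.]);T,p=target(1.0,P,75,lat=(0,-80));rel(T,p);print(manip.get_obs()['joint_pos'].round(2))
s=snap('wrist');save(s,'w5.png');pickle.dump(s,open('s5.pkl','wb'));print(proj(s,P),proj(s,P+15*panelR()[:,2]))
E
```

```text
time: 14.35
tcp_pos: [479.9, -3.3, 125.3]
tcp_rot: [0.132, 0.858, 0.443, 0.225]
force: [-0.2, 0.1, -3.0]
grip_width: 0.146
gripper_force: 60.8
shift [ 0.2 -4.1  1.4] rot [ 0.004 -0.001  0.007] |r| 0.01
[-0.12 -0.13  2.42  0.11  0.32  0.4 ]
(np.float64(241.57945933740723), np.float64(147.19378673827433)) (np.float64(236.9508869109756), np.float64(148.67814992102313))
```

View pics/w5.png

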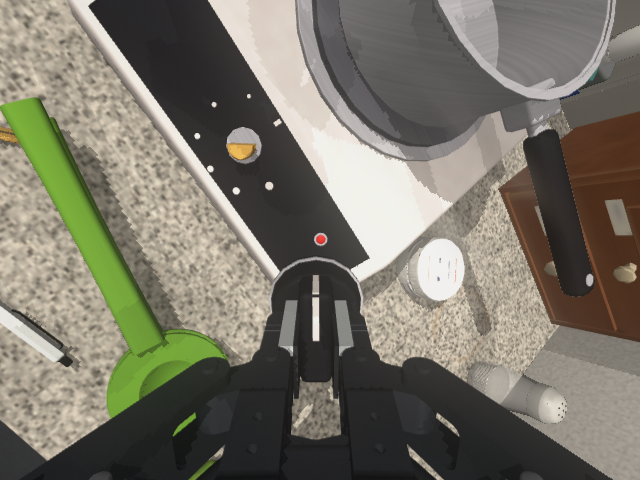

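Wrist view: collar disc at (243,144), brass half-moon at (241,151) with its flat facing image-up, off tick at (279,122), knob held with pointer up at (316,310). This was the tenth picture; from here on numbers only.

```bash
python3 - <<'E'
from h import *
import pickle
s=pickle.load(open('s5.pkl','rb'));im=s['pixels'].astype(int);M=panelR();P=np.array([522,77,53.])
def onpanel(u,v,h):
    o,d=ray(s,u,v);n=M[:,2];t=((P+h*n-o)@n)/(d@n);return (M.T@(o+t*d-P))[:2]
r,g,b=im[...,0],im[...,1],im[...,2]
br=((r-b>60)&(r>110)).astype(np.uint8);br[:, :215]=0;br[:,275:]=0;br[:115]=0;br[180:]=0
n,l,st,ce=cv2.connectedComponentsWithStats(br);print('brass',st[1:],ce[1:].round(1))
for v in range(122,170,2): print(v,''.join('B' if br[v,u] else '#' if im[v,u].max()<70 else 'o' if im[v,u].max()>170 else '.' for u in range(220,268)))
vv,uu=np.where(br); q=np.array([onpanel(u,v,15) for u,v in zip(uu,vv)]);print('brass panel bbox',q.min(0),q.max(0),q.mean(0))
# panel mask edges
dk=(im.max(2)<70).astype(np.uint8);
n,l,st,ce=cv2.connectedComponentsWithStats(dk);k=l[80,200];m=(l==k).astype(np.uint8)
m[240:]=0
c=max(cv2.findContours(m,cv2.RETR_EXTERNAL,cv2.CHAIN_APPROX_NONE)[0],key=len)[:,0]
qp=np.array([onpanel(u,v,0) for u,v in c])
for sg in(1,-1):
    e=qp[(abs(qp[:,0]-np.percentile(qp[:,0],50+sg*45))<8)&(abs(qp[:,1])<40)]
    print('edge',sg,np.polyfit(e[:,1],e[:,0],1),len(e))
ti=(im[115:130,270:288].min(2)>150);vv,uu=np.where(ti);print('tick',onpanel(uu.mean()+270,vv.mean()+115,0),len(uu))
# white dots
w=((im.min(2)>120)).astype(np.uint8);n,l,st,ce=cv2.connectedComponentsWithStats(w)
for i in range(1,n):
    if 3<st[i,4]<120 and 190<ce[i][0]<300 and 85<ce[i][1]<200: print('dot',ce[i].round(1),st[i,4],onpanel(*ce[i],0).round(1))
print('corner red',onpanel(320,239,0))
E
```

```text
brass [[227 143  29  17 363]
 [254 151   1   1   1]] [[240.3 149.8]
 [254.  151. ]]
122 ################################################
124 ################################################
126 ################################################
128 ################..o..oooo..o..##################
130 ############..ooooooooooooooooooo.##############
132 ###########.oo.ooooooooooooooooooo..############
134 #########..ooooooooooooooooooooooooo..##########
136 #######..ooooooooooooooooooooooooooooo.#########
138 #######.ooooooooooooooooooooooooooooooo.########
140 #######ooooooooooooooooooooooooooooooooo.#######
142 ######.oooo....ooooooooooooooooooooooooo.#######
144 ######.BBBBBBBBBBBBBBBBBBBBBBBBBBBBBooooo.######
146 ######.BBBBBBBBBBBBBBBBBBBBBBBBBBBBBooooo.######
148 #######.BBBBBBBBBBBBBBBBBBBBBBBBB.BBooo.o.######
150 #######.BBBBBBBBBBBBBBBBBBBBBBBBB.....oo.#######
152 ########.BBBBBBBBBBBBBBBBBBBBBBB.....ooo.#######
154 #########.BBBBBBBBBBBBBBBBBBBBB......oo.########
156 ##########..BBBBBBBBBBBBBBBBB..........#########
158 ############...BBBBBBBBBBB...........###########
160 ##############.....................#############
162 #################...............################
164 ################################################
166 ################################################
168 ################################################
brass panel bbox [-5.45820446 -7.13149053] [10.8749466   5.44623466] [ 1.33380544 -1.64497566]
edge 1 [-2.19790071e-04  3.05941971e+01] 131
edge -1 [-4.60898784e-03 -2.71501822e+01] 116
tick [31.32413245 -0.10796531] 79
dot [248.5  95.7] 14 [21.9 22.8]
dot [213.8 104. ] 19 [ 0.7 30.4]
dot [277.2 122.2] 37 [28.2  0.4]
dot [196.7 135.5] 30 [-20.   21.3]
dot [232.  156.9] 7 [-8.9 -1.6]
dot [245.8 160.4] 45 [-2.6 -8.3]
dot [268.7 185.4] 54 [  0.7 -29.8]
dot [235.8 190.4] 46 [-19.9 -20.7]
corner red [  9.77055491 -80.13339486]
```

```bash
python3 - <<'E'
from h import *
import pickle
s=pickle.load(open('s5.pkl','rb'));im=s['pixels'].astype(float);M=panelR();P=np.array([522,77,53.])
def onpanel(u,v,h):
    o,d=ray(s,u,v);n=M[:,2];t=((P+h*n-o)@n)/(d@n);return (M.T@(o+t*d-P))[:2]
rb=im[...,0]-im[...,2]
pts=[]
for u in range(230,253):
    c=rb[136:150,u];k=np.argmax(c>50);pts.append((u,136+k-1+(50-c[k-1])/(c[k]-c[k-1])))
pts=np.array(pts);f=np.polyfit(pts[:,0],pts[:,1],1);print('flat line',f,np.std(pts[:,1]-np.polyval(f,pts[:,0])))
a,b=[onpanel(u,np.polyval(f,u),15) for u in(230,252)];d=b-a;nrm=np.array([-d[1],d[0]])/np.linalg.norm(d);
print(a,b,'theta',np.arctan2(nrm[1],nrm[0]),'dist',a@nrm, 'chord mid',onpanel(241,np.polyval(f,241),15))
# collar
g=im[115:172,215:272].max(2)>70;vv,uu=np.where(g);e=cv2.minEnclosingCircle(np.c_[uu+215,vv+115].astype(np.float32));print('collar',e,onpanel(*e[0],0))
# knob in hand
He=np.linalg.inv(np.array(s['hand_eye']))
def pt(p):
    q=He@np.append(p,1);return s['cx']+s['fx']*q[0]/-q[2],s['cy']-s['fy']*q[1]/-q[2]
for p in [(21,0,-35),(0,0,-35),(-21,0,-35),(23,0,5.1),(23,0,-13),(0,23,5.1),(0,-23,5.1)]: print(p,np.round(pt(p),1))
for v in range(250,390,6):
    row=im[v,255:380].max(1);print(v,''.join('#' if x<45 else '+' if x<75 else 'o' if x>150 else '.' for x in row))
E
```

```text
flat line [2.91494917e-02 1.35750380e+02] 0.08364845543022335
[-1.39070997  5.20051391] [ 9.64524471 -2.22847914] theta 0.9783099431390175 dist 3.53750351290744 chord mid [4.12487672 1.48762669]
collar ((243.09616088867188, 145.09616088867188), 18.735576629638672) [1.60231654 0.53907773]
(21, 0, -35) [314.  291.3]
(0, 0, -35) [314.  338.5]
(-21, 0, -35) [314.1 381.5]
(23, 0, 5.1) [314.2 251.6]
(23, 0, -13) [314.1 265.3]
(0, 23, 5.1) [359.4 294.2]
(0, -23, 5.1) [269.  294.2]
250 ooooooooo.+++++++++++++++++++++++++++++++++++++++++++++++++++++++++++++++++++++++++++++++++++++++++++++++++++.ooooooooooooooo
256 .ooooooooooooo.+++++++++++++++++++++++++++++++++++++++++++....+++++++++++++++++++++++++++++++++++++++++++++++++++.ooooooooooo
262 .....ooooooooooooo.+++++++++++++++++++..oooo.....+++++#++++++++++++++++++.....oooo..+++++++++++++++++++++++.ooooooooooooooooo
268 ooooo.....oooooooooooo.+++++..oooo.++##+#####+#######+##+++++++++++++++++++++++++++++++..oooo.++.oooooooooooooooooooooooooooo
274 ooooooooo.....ooooooooooooo.+++++++++##+#######++#++++++++++++++++++++++++++++++++++++++++++++.oo
[... 1798 characters left out ...]
#####++++#####++++++++++#++++++++++++++++++++++++.
364 +++++++++++++++#++++++###################++####################################+++++########+#+++++++++++++++++++++++++++++++
370 +##++#++################################+++####################################++++##########+##++#####+##+++++++++++++++++++
376 #############################################.##############################+##++++#####################++####+++++#+++++++++
382 #############################################.................................#++++#####################################+##++
388 ##########################################+#...........ooo................ooo.+++++##########################################
```

```bash
python3 - <<'E'
from h import *
P=np.array([522.2,78.1,53.1]);T,p=target(.978,P,30);print(p);rel(T,p);print(manip.get_obs()['tcp_pos'])
T,p=target(.978,P,75);rel(T,p)
E
```

```text
[504.67405167  79.01849603  83.4966    ]
shift [ 68.6 -48.   46.5] rot [ 0.005 -0.002  0.028] |r| 0.03
[480.21195612  -3.37783939 125.68556616]
shift [ 68.6 -47.8   1.5] rot [ 0.005 -0.002  0.028] |r| 0.03
```

Converted, 68.5 mm is 0.685, 51 mm is 0.51.

```bash
echo '[0.17, -0.12, 0, 0, 0, 0.028, 0.34, -0.24, 0, 0, 0, 0.028, 0.51, -0.36, 0, 0.005, -0.002, 0.028, 0.685, -0.48, 0.02, 0.005, -0.002, 0.028, 0.685, -0.48, 0.12, 0.005, -0.002, 0.028, 0.685, -0.48, 0.24, 0.005, -0.002, 0.028, 0.685, -0.48, 0.36, 0.005, -0.002, 0.028, 0.685, -0.48, 0.465, 0.005, -0.002, 0.028, 0.685, -0.48, 0.465, 0.005, -0.002, 0.028, 0.685, -0.48, 0.465, 0.005, -0.002, 0.028, 0.685, -0.48, 0.465, 0.005, -0.002, 0.028, 0.685, -0.48, 0.465, 0.005, -0.002, 0.028]' > rows.txt && python3 steer.py rows.txt
python3 - <<'E'
from h import *
P=np.array([522.2,78.1,53.1]);T,p=target(.978,P,30);rel(T,p)
# external check: knob rim & shaft visibility in scene/side
import pickle
pickle.dump((snap('side'),snap('scene')),open('s6.pkl','wb'))
o=manip.get_obs();print(o['force'],o['joint_pos'].round(2))
E
```

```text
time: 15.4
tcp_pos: [505.2, 79.2, 84.5]
tcp_rot: [0.128, 0.864, 0.431, 0.226]
force: [-0.4, -0.2, -2.9]
grip_width: 0.147
gripper_force: 60.7
shift [-0.7 -0.7  0.6] rot [ 0.001 -0.001  0.   ] |r| 0.0
[-0.57655186  1.75043263 -2.05372929] [ 0.13  0.06  2.37 -0.43  0.22  1.18]
```

Converted, 17 mm is 0.17, -0.5 mm is -0.005.

```bash
echo '[-0.005, -0.005, 0.04, 0, 0, 0, -0.005, -0.005, 0.08, 0, 0, 0, -0.005, -0.005, 0.11, 0, 0, 0, -0.005, -0.005, 0.14, 0, 0, 0, -0.005, -0.005, 0.17, 0, 0, 0, -0.005, -0.005, 0.17, 0, 0, 0, -0.005, -0.005, 0.17, 0, 0, 0]' > rows.txt && python3 steer.py rows.txt
python3 - <<'E'
from h import *
P=np.array([522.2,78.1,53.1]);T,p=target(.978,P,13);rel(T,p)
o=manip.get_obs();print(T.T@o['force'],T.T@o['ft_torque'])
E
```

```text
time: 16.08
tcp_pos: [512.6, 78.8, 68.3]
tcp_rot: [0.128, 0.864, 0.432, 0.225]
force: [0.1, 0.8, -2.0]
grip_width: 0.143
gripper_force: 60.8
shift [ 0.2  0.7 -0.1] rot [-0.     0.     0.001] |r| 0.0
[ 0.14771233 -1.18850185  1.73955592] [ 0.42121925 -0.23679869 -0.01906784]
```

Converted, 2 mm is 0.02, 4 mm is 0.04.

```bash
echo '[0, 0, 0.01, 0, 0, 0, 0, 0, 0.02, 0, 0, 0, 0, 0, 0.03, 0, 0, 0, 0, 0, 0.04, 0, 0, 0, 0, 0, 0.04, 0, 0, 0, 0, 0, 0.04, 0, 0, 0]' > rows.txt && python3 steer.py rows.txt
python3 - <<'E'
from h import *
P=np.array([522.2,78.1,53.1]);T,p=target(.978,P,9);rel(T,p)
o=manip.get_obs();print(T.T@o['force'],T.T@o['ft_torque'],o['time'])
E
```

```text
time: 16.58
tcp_pos: [515.1, 78.9, 65.5]
tcp_rot: [0.128, 0.864, 0.432, 0.226]
force: [0.7, 0.4, -2.1]
grip_width: 0.145
gripper_force: 60.8
shift [-0.4  0.2  0.2] rot [ 0.001 -0.001  0.001] |r| 0.0
[ 0.09902154 -0.64988677  2.0993587 ] [ 0.45240355 -0.1058868   0.02586977] 16.5833
```

Below 11 mm with no resistance; continuing.

```bash
echo '[0, 0, 0.01, 0, 0, 0, 0, 0, 0.02, 0, 0, 0, 0, 0, 0.03, 0, 0, 0, 0, 0, 0.04, 0, 0, 0, 0, 0, 0.04, 0, 0, 0, 0, 0, 0.04, 0, 0, 0]' > rows.txt && python3 steer.py rows.txt
python3 - <<'E'
from h import *
P=np.array([522.2,78.1,53.1]);T,p=target(.978,P,5);rel(T,p)
o=manip.get_obs();print(T.T@o['force'],T.T@o['ft_torque'],o['time'])
E
```

```text
time: 17.08
tcp_pos: [517.7, 79.0, 62.3]
tcp_rot: [0.128, 0.864, 0.432, 0.226]
force: [3.2, 1.3, -1.3]
grip_width: 0.146
gripper_force: 60.6
shift [-0.9 -0.2  0.2] rot [ 0.001 -0.002  0.001] |r| 0.0
[2.39424611 0.87036201 2.72003899] [0.15816766 0.22992175 0.02474314] 17.0833
```

Converted, 4 mm is 0.04, 3 mm is 0.03.

```bash
echo '[0, 0, 0.01, 0, 0, 0, 0, 0, 0.02, 0, 0, 0, 0, 0, 0.03, 0, 0, 0, 0, 0, 0.04, 0, 0, 0, 0, 0, 0.04, 0, 0, 0, 0, 0, 0.04, 0, 0, 0]' > rows.txt && python3 steer.py rows.txt
python3 - <<'E'
from h import *
P=np.array([522.2,78.1,53.1]);T,p=target(.978,P,1);rel(T,p)
o=manip.get_obs();print(T.T@o['force'],T.T@o['ft_torque'],o['time'])
E
```

```text
time: 17.58
tcp_pos: [519.7, 78.9, 58.9]
tcp_rot: [0.128, 0.864, 0.432, 0.226]
force: [3.9, 2.1, -1.0]
grip_width: 0.146
gripper_force: 60.6
shift [-0.9 -0.2  0.2] rot [ 0.001 -0.002  0.001] |r| 0.0
[3.50461135 0.99612069 2.74065606] [-0.00127893  0.52857527  0.03960446] 17.5833
```

Converted, 2 mm is 0.02, 1.3 mm is 0.013.

```bash
echo '[0, 0, 0.007, 0, 0, 0, 0, 0, 0.013, 0, 0, 0, 0, 0, 0.02, 0, 0, 0, 0, 0, 0.02, 0, 0, 0, 0, 0, 0.02, 0, 0, 0]' > rows.txt && python3 steer.py rows.txt
python3 - <<'E'
from h import *
P=np.array([522.2,78.1,53.1]);T,p=target(.978,P,-1);rel(T,p)
o=manip.get_obs();print(T.T@o['force'],T.T@o['ft_torque'],o['time'])
E
```

```text
time: 18.0
tcp_pos: [520.6, 78.8, 57.5]
tcp_rot: [0.128, 0.864, 0.432, 0.226]
force: [-0.2, 2.2, 6.2]
grip_width: 0.147
gripper_force: 61.7
shift [-1.  -0.2  0.5] rot [ 0.002 -0.002  0.001] |r| 0.0
[ 3.38241551  1.15401117 -5.45959507] [ 0.08955782  0.55948098 -0.02627994] 18.0
```

Seated contact at h≈0. Turn clockwise.

Converted, 0.5 mm is 0.005.

```bash
echo '[0, 0, 0.005, 0, 0, 0.1, 0, 0, 0.005, 0, 0, 0.2, 0, 0, 0.005, 0, 0, 0.3, 0, 0, 0.005, 0, 0, 0.4, 0, 0, 0.005, 0, 0, 0.5, 0, 0, 0.005, 0, 0, 0.6, 0, 0, 0.005, 0, 0, 0.7, 0, 0, 0.005, 0, 0, 0.8, 0, 0, 0.005, 0, 0, 0.9, 0, 0, 0.005, 0, 0, 0.9, 0, 0, 0.005, 0, 0, 0.9]' > rows.txt && python3 steer.py rows.txt
python3 - <<'E'
from h import *
P=np.array([522.2,78.1,53.1]);T,p=target(.078,P,-1);rel(T,p)
o=manip.get_obs();print(T.T@o['force'],T.T@o['ft_torque'],o['time'],o['joint_pos'].round(2))
E
```

```text
time: 18.92
tcp_pos: [521.6, 78.7, 58.0]
tcp_rot: [0.017, 0.965, 0.013, 0.26]
force: [-2.6, 1.4, 12.5]
grip_width: 0.149
gripper_force: 62.7
shift [-2.   0.4  0.5] rot [-0.    -0.004  0.   ] |r| 0.0
[  3.96463642  -0.91482894 -12.14924892] [0.3407139  0.30296044 0.05684033] 18.9167 [ 0.12  0.15  2.34 -0.62  0.15  2.26]
```

```bash
for i in 1; do echo '[0, 0, 0, 0, 0, 0.05, 0, 0, 0, 0, 0, 0.1, 0, 0, 0, 0, 0, 0.15, 0, 0, 0, 0, 0, 0.2, 0, 0, 0, 0, 0, 0.2, 0, 0, 0, 0, 0, 0.2]' > rows.txt && python3 steer.py rows.txt; done
python3 - <<'E'
from h import *
P=np.array([522.2,78.1,53.1]);T,p=target(-.122,P,-1);rel(T,p)
o=manip.get_obs();print(T.T@o['force'],T.T@o['ft_torque'],o['time'],o['joint_pos'].round(2))
E
```

```text
time: 19.42
tcp_pos: [522.2, 78.5, 58.4]
tcp_rot: [-0.009, 0.962, -0.084, 0.261]
force: [-1.7, 0.2, 11.7]
grip_width: 0.145
gripper_force: 62.6
shift [-2.6  0.7  0.5] rot [-0.001 -0.005  0.001] |r| 0.01
[  4.35901573  -0.60032505 -10.98743587] [ 0.11881731  0.49563774 -0.02374457] 19.4167 [ 0.12  0.15  2.34 -0.62  0.15  2.46]
```

Converted, -1 mm is -0.01.

```bash
echo '[-0.01, 0, 0, 0, 0, 0.05, -0.01, 0, 0, 0, 0, 0.1, -0.01, 0, 0, 0, 0, 0.15, -0.01, 0, 0, 0, 0, 0.15, -0.01, 0, 0, 0, 0, 0.15]' > rows.txt && python3 steer.py rows.txt
python3 - <<'E'
from h import *
P=np.array([522.2,78.1,53.1]);T,p=target(-.272,P,-1);rel(T,p)
o=manip.get_obs();print(T.T@o['force'],T.T@o['ft_torque'],o['time'],o['joint_pos'].round(2),o['grip_width'])
E
```

```text
time: 19.83
tcp_pos: [522.8, 78.0, 58.8]
tcp_rot: [-0.028, 0.952, -0.155, 0.261]
force: [2.0, -3.8, 11.6]
grip_width: 0.146
gripper_force: 62.3
shift [-3.2  0.9  0.6] rot [-0.001 -0.007  0.001] |r| 0.01
[ 8.38745539  1.47957533 -8.95094387] [-0.35353017  1.10052501 -0.07969525] 19.8333 [ 0.12  0.15  2.34 -0.63  0.15  2.62] 0.14610058592904943
```

```bash
echo '[0, 0, 0, 0, 0, 0.04, 0, 0, 0, 0, 0, 0.08, 0, 0, 0, 0, 0, 0.08, 0, 0, 0, 0, 0, 0.08]' > rows.txt && python3 steer.py rows.txt
python3 - <<'E'
from h import *
P=np.array([522.2,78.1,53.1]);T,p=target(-.352,P,-1);rel(T,p)
o=manip.get_obs();print(T.T@o['force'],T.T@o['ft_torque'],o['time'],o['joint_pos'].round(2),o['grip_width'])
s=snap('wrist');im=s['pixels'].astype(int)
for v in (290,310,330,340):
    row=im[v,255:380].max(1);print(v,''.join('#' if x<45 else '+' if x<75 else 'o' if x>150 else '.' for x in row))
E
```

```text
time: 20.17
tcp_pos: [522.9, 77.6, 58.9]
tcp_rot: [-0.038, 0.946, -0.193, 0.259]
force: [2.4, -6.2, 11.1]
grip_width: 0.15
gripper_force: 62.3
shift [-3.5  0.8  0.6] rot [-0.001 -0.007  0.002] |r| 0.01
[ 9.51391647  2.92550101 -8.28892082] [-0.49951518  1.45384618 -0.20116435] 20.1667 [ 0.12  0.15  2.34 -0.63  0.15  2.7 ] 0.14969009221687418
290 ++++++++++++++++oo.+++++++++++++++++++++++++#############.......+#######################################...##################
310 ###############.o.##+########............+###############.oooooo.+##############+............############..##################
330 #########+++++++###+++++++.............+#################+......+#################+.............+############################
340 ########################..............+###################......+##################+..............#################oooooooooo
```

Torque rose to −0.20 N m with the opening creeping: at the stop. Relax slightly and release.

Converted, 1.5 mm is 0.015, 0.7 mm is 0.007.

```bash
echo '[0.007, 0, 0, 0, 0, -0.04, 0.015, 0.003, 0, 0, 0, -0.08, 0.015, 0.003, 0, 0, 0, -0.08, 0.015, 0.003, 0, 0, 0, -0.08]' > rows.txt && python3 steer.py rows.txt
python3 - <<'E'
from h import *
o=manip.get_obs();T=Rq(o['tcp_rot']);print(T.T@o['force'],T.T@o['ft_torque'])
E
echo '[0, 0, 0, 0, 0, 0, 0, 0, 0, 0, 0, 0, 0, 0, 0, 0, 0, 0, 0, 0, 0, 0, 0, 0, 0, 0, 0, 0, 0, 0]' > rows.txt && python3 steer.py rows.txt 0.45
echo '[0, 0, -0.1, 0, 0, 0, 0, 0, -0.2, 0, 0, 0, 0, 0, -0.35, 0, 0, 0, 0, 0, -0.5, 0, 0, 0, 0, 0, -0.7, 0, 0, 0, 0, 0, -0.9, 0, 0, 0, 0, 0, -0.9, 0, 0, 0, 0, 0, -0.9, 0, 0, 0, 0, 0, -0.9, 0, 0, 0]' > rows.txt && python3 steer.py rows.txt
python3 - <<'E'
from h import *
import pickle
s=snap('wrist');pickle.dump(s,open('s7.pkl','wb'));save(s,'w7.png');M=panelR();P=np.array([522.2,78.1,53.1])
print(manip.get_obs()['tcp_pos'],proj(s,P),proj(s,P+40*M[:,2]),proj(s,P+40*M[:,2]+21*M[:,0]),proj(s,P+30*M[:,0]))
pickle.dump((snap('side'),snap('scene')),open('s8.pkl','wb'))
E
```

```text
time: 20.55
tcp_pos: [522.8, 77.7, 58.8]
tcp_rot: [-0.029, 0.953, -0.155, 0.26]
force: [-0.6, -0.9, 12.6]
grip_width: 0.145
gripper_force: 62.5
[  5.88552247  -0.70517398 -11.20502924] [ 0.12660168  0.57658569 -0.1050161 ]
time: 20.97
tcp_pos: [519.0, 77.5, 55.3]
tcp_rot: [-0.028, 0.954, -0.156, 0.256]
force: [0.8, 0.3, 1.2]
grip_width: 0.449
gripper_force: 0.0
time: 21.72
tcp_pos: [474.9, 80.0, 133.7]
tcp_rot: [-0.028, 0.953, -0.155, 0.257]
force: [0.6, 0.5, -0.3]
grip_width: 0.453
gripper_force: 0.0
[474.72388952  79.97947166 133.17287849] (np.float64(314.39949166350476), np.float64(241.1618192986688)) (np.float64(314.20662534442), np.float64(260.46951442867703)) (np.float64(305.0689664484642), np.float64(229.81886843498427)) (np.float64(303.1256213006123), np.float64(202.63634339981087))
```

```bash
python3 - <<'E'
from h import *
import pickle
s=pickle.load(open('s7.pkl','rb'));im=s['pixels'].astype(int);M=panelR();P=np.array([522.2,78.1,53.1])
def onpanel(u,v,h):
    o,d=ray(s,u,v);n=M[:,2];t=((P+h*n-o)@n)/(d@n);return (M.T@(o+t*d-P))[:2]
w=(im.min(2)>110).astype(np.uint8);n,l,st,ce=cv2.connectedComponentsWithStats(w)
for i in range(1,n):
    if 8<st[i,4]<400 and 220<ce[i][0]<410 and 150<ce[i][1]<340:
        vv,uu=np.where(l==i);q0=np.array([onpanel(a,b,0) for a,b in zip(uu,vv)]);q4=np.array([onpanel(a,b,40) for a,b in zip(uu,vv)])
        sv=np.linalg.svd(q4-q4.mean(0));print(ce[i].round(1),st[i].tolist(),'h0',q0.mean(0).round(1),'h40',q4.mean(0).round(1),'dir',np.arctan2(sv[2][0][1],sv[2][0][0]).round(3),sv[1][:2].round(0))
for v in range(170,330,4):
    row=im[v,240:390:2].max(1);print(v,''.join('#' if x<45 else '+' if x<75 else 'o' if x>150 else '.' for x in row))
E
```

```text
[309.1 219.2] [282, 202, 64, 50, 218] h0 [17.  -0.8] h40 [26.7 -4.2] dir 1.4 [185. 121.]
[311.8 220.7] [310, 217, 4, 8, 26] h0 [15.5 -2.4] h40 [25.4 -5.6] dir 2.779 [8. 3.]
[277.5 221.5] [276, 220, 4, 4, 12] h0 [21.6 21.8] h40 [30.6 14.8] dir 2.449 [2. 2.]
[312.8 240.1] [310, 226, 6, 30, 135] h0 [1.1 1. ] h40 [13.3 -2.8] dir 2.929 [66.  9.]
[354.9 229.8] [352, 227, 7, 7, 40] h0 [  0.5 -30.9] h40 [ 12.8 -29.7] dir -2.915 [7. 7.]
[276.4 250.6] [275, 249, 4, 4, 15] h0 [ 0.5 29.3] h40 [12.8 21.1] dir -2.905 [3. 3.]
[349.6 258.4] [347, 256, 6, 6, 30] h0 [-20.2 -21.9] h40 [ -4.6 -22. ] dir -2.828 [6. 5.]
[296.  272.1] [294, 270, 5, 5, 20] h0 [-20.1  20.2] h40 [-4.6 13.4] dir -2.893 [4. 4.]
170 ooooooooooooooooooooooooooooooooooooooooooooooooooooooooooooooooooooooooooo
174 ooooooooooooooooooooooooooooooooooooooooooooooooooooooooooooooooooooooooooo
178 oooooooooooooooooooooooooooooooooooooooooooooooooooooooooooooooooooooooo...
182 ooooooooooooooooooooooooooooooooooooooooooooooooooooooooooooooooo..........
186 oooooooooooooooooooooooooooooooooooooooooooooooooooooooooo..+++++++++......
190 ooo
[... 2092 characters left out ...]
oooooooooo...oo..ooooooooooo..oooo.ooooooo......oooooooooooo
298 ooooooooooooooooo....ooooooooooooooo.oooooooooooooooooooooooooooooooooooooo
302 oooooooo......++oooo.o...ooooooo.oo.oooo.o.ooooo.ooooooooooo..+......oooooo
306 o.....o......++#oooo.oo.oooooooooooooo.ooooooooooooooooooooo.+++......ooooo
310 oooooo......+++#oooooooooooo..oooo.oo...ooo..oooooooooooo.oo++++......oo.oo
314 o+++++......+++#.oooooooooooooooooooooooooooooo..ooooooooooo+++++......++++
318 +++++......+++##.oooo.oo.oooooooooo.ooooooo.oooooooooooooooo+++++.......+++
322 ++++.......++###.ooooooooooooooo.oooo.ooo..oooooooooooooooo.++++++......+++
326 +++.......+++###+oooo..ooooooooooooooooooooooooooooooooooooo++++++.......++
```

```bash
python3 - <<'E'
from h import *
import pickle
s=pickle.load(open('s7.pkl','rb'));im=s['pixels'].astype(int);M=panelR();P=np.array([522.2,78.1,53.1])
def onpanel(u,v,h):
    o,d=ray(s,u,v);n=M[:,2];t=((P+h*n-o)@n)/(d@n);return (M.T@(o+t*d-P))[:2]
pts=[]
for v in range(212,254,2):
    for rng in (range(276,306),range(350,322,-1)):
        for u in rng:
            if im[v,u].max()>90 and not (u<282 and 217<v<226) and not(u<280 and v>245): pts.append((u,v));break
pts=np.array(pts);print(len(pts))
for h in (0,2,4,8,11,15):
    q=np.array([onpanel(u,v,h) for u,v in pts]);c=q.mean(0)*0
    keep=np.ones(len(q),bool)
    for _ in range(4):
        A=np.c_[2*q[keep],np.ones(keep.sum())];x=np.linalg.lstsq(A,(q[keep]**2).sum(1),rcond=None)[0];r=np.sqrt(x[2]+x[0]**2+x[1]**2);e=abs(np.hypot(*(q-x[:2]).T)-r);keep=e<max(.6,2*np.median(e))
    print(h,x[:2].round(2),r.round(2),keep.sum(),e[keep].max().round(2))
S,C=pickle.load(open('s8.pkl','rb'))
for nm,s2 in(('side',S),('scene',C)):
    print(nm,[np.round(proj(s2,P+M@np.array(v,float)),1).tolist() for v in((0,0,0),(0,0,40),(23,0,0),(-23,0,0))])
o=manip.get_obs();print(o['time'])
E
```

```text
42
0 [1.62 0.  ] 23.36 42 0.54
2 [ 2.23 -0.18] 23.18 42 0.53
4 [ 2.84 -0.35] 22.99 42 0.53
8 [ 4.05 -0.71] 22.63 42 0.52
11 [ 4.96 -0.98] 22.35 42 0.51
15 [ 6.17 -1.34] 21.99 42 0.5
side [[312.1, 252.8], [305.2, 242.7], [319.2, 249.4], [305.2, 256.1]]
scene [[320.3, 256.4], [325.0, 247.1], [316.2, 248.5], [324.6, 264.4]]
21.8667
```

Ring fit puts the knob flush on the panel (radius 23 mm, about 1 mm off axis). The pointer is at −0.21 rad, which matches the off stop plus play. Handing in.

```bash
python3 - <<'E'
from h import *
print(manip.finish_job())
E
```

```text
the job is handed in; nothing more can be done
None
```

The job is handed in but I don't know the verdict, as the call returned none: the handle points out to the side away from the bottle, the knob measured flush on the shaft and was turned clockwise until the torque rose at the stop, and the arm was clear at about 22 s.

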